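# Lock the brush spinner's collar, mesh its spindle and hold it pressed

### The job

On the makeup-brush spinner, first turn the lock collar clockwise until its pointer lines up with the raised locked mark on the housing. Then take the spindle out of its white parking ring, lower it upright into the spinner's neck with its splines meshed with the hub, and push it fully home against the spring until its flange sits on the rim. Finish while still gripping the spindle and pressing it home; do not let go, and leave the other things on the vanity where they are.

Things in the scene. Friction and masses are not known exactly. Their poses are not given: they have to be found in the camera images.
- station: brush-spinner base, fixed: round white housing 112 mm diameter, 35 mm tall, with a grey neck (40 mm outer, 30 mm inner diameter) rising from it to 82 mm. Origin under its centre, z up. The locked mark is a raised nickel rib 16 x 5 mm, 8 mm high, on the housing's top, radially along its +x, 34 to 50 mm from the axis
- rim (a point): centre of the neck's open top rim, 82 mm above the station's underside, axes as the station's
- collar (a point): centre of the nickel lock collar that turns about the neck: a ring 50 mm in diameter, 30 mm tall (48 to 78 mm above the vanity), this point at mid-height on the axis. Two flat wings, 20 mm wide and 30 mm tall, stand on it at its own +y and -y, 54 mm apart over their outer flats: grip those. Its pointer, a 5 mm wide tooth reaching to 34 mm from the axis, is along its own +x. Below the collar the neck (20 mm radius) is bare for 13 mm down to the housing's top
- lock_collar (a joint): collar angle, rad, anticlockwise from above positive: 0 = pointer at the locked mark (locked), starts open at 0.7 to 1.2; end stop at -0.10. Friction about 0.05 N m keeps it where it is left
- splines (a point): centre of the splined drive hub's top, inside the neck 8 mm below the rim. Four round posts (5.9 mm diameter, centred 7.65 mm from both axes, tapered tips 4 mm long, straight for 14 mm below) leave a cross-shaped slot whose arms lie along this point's own x and y axes, 9.4 mm wide and 30 mm across; so it repeats every quarter turn. The hub turns stiffly (about 0.06 N m), starting at any angle
- spring_seat (a joint): travel, m, of the sprung disc in the bottom of the hub, positive downward: 0 = free, its top 18 mm below the rim; about 0.006 when the spindle is fully home. Pushing back 3 N at 0 and 8 N at 0.006, more than the spindle's weight, so the spindle stands 6 mm short of home unless pressed
- spindle: loose spindle, 88 mm tall, about 0.12 kg (0.08 to 0.17), upright; origin at the centre of its foot, z up. From 0 to 24 mm: cross-shaped spline, four fins 7 mm thick along its own x and y, 24 mm across. 24 to 28 mm: round flange 38 mm in diameter. 28 to 74 mm: square grip block, 24 mm wide, faces square to its own x and y, to be gripped. Above: slim metal tip 18 mm in diameter to 88 mm. Home when the flange lies on the rim, foot 24 mm below the rim
- parking_ring: white ceramic ring, fixed, 52 mm outer and 31 mm inner diameter, 35 mm tall; origin under its centre. The spindle hangs in it by its flange, foot 11 mm above the vanity, turned any way
- pill_case: bystander: flat nickel pill case 60 x 38 x 14 mm; origin under its centre
- lens_case: bystander: clear plastic contact lens case, two round wells, 66 x 31 x 16 mm; origin under its centre
- atomizer: bystander: lilac glass atomizer, 54 mm diameter, 88 mm tall; origin under its centre
- brush_cup: bystander: pink ceramic cup with makeup brushes, 74 mm diameter, about 195 mm tall with brushes; origin under its centre
- cream_jar: bystander: small glass jar, 56 mm diameter, 45 mm tall; origin under its centre
- tumbler: bystander: glass tumbler, 68 mm diameter, 90 mm tall; origin under its centre
- soap_pump: bystander: white square soap dispenser, 55 mm wide, 145 mm tall, spout along its -x; origin under its centre
Not all that is in view belongs to the job. What is shaped like the spindle but yellow is not meant.

How it is judged:
On the way, in this order (a step that is already met when the one before it is completed fails the run):
1. the collar is turned to its locked mark (value of joint lock_collar between -0.14 and 0.14 rad), for 0.2 s.
2. the spindle is upright in the neck with its splines meshed (z of spindle in the frame of rim below -0.014 m and horizontal distance between spindle and rim below 0.005 m and angle between spindle's own z axis and vertical below 0.12 rad), for 0.1 s.
At the end, for the whole second after the job is handed in: The spindle is upright (within 0.08 rad) in the neck, within 4 mm of its axis, its flange within 2.5 mm of the rim and the spring pushed down more than 3.5 mm; the collar is within 0.14 rad of its mark; the fingers grip the spindle's block, contact over 2 N (all of step 1 and z of spindle in the frame of rim below -0.0215 m and horizontal distance between spindle and rim below 0.004 m and angle between spindle's own z axis and vertical below 0.08 rad and value of joint spring_seat above 0.0035 m and contact force between the fingers and spindle above 2 N and z of the grasp point in the frame of spindle below 0.08 m); the arm keeps its last pose, push and grip.
It fails at once if a bystander is shoved more than 30 mm (distance of any of pill_case, lens_case, atomizer, brush_cup, cream_jar, tumbler, soap_pump from where it was at the start of the episode above 0.03 m).
It fails at once if a bystander is knocked over (angle between any of pill_case, lens_case, atomizer, brush_cup, cream_jar, tumbler, soap_pump's own z axis and vertical above 0.5 rad).
It also fails if it takes over 50 s, if anything falls off the work surface, if the arm or the gripper's body presses on something with over 40 N, if the wrist force passes 120 N, or if a joint passes its speed limit or range.

### The arm

A 6-joint arm with a two-finger parallel gripper is mounted at the origin on the work surface. World frame = base frame: x ahead of the robot, y to its left, z up, the work surface at z = 0. Lengths are in m, angles in rad, forces in N, time in s.
With the tool pointing down it reaches from about 0.425 to 1.125 m from the base axis. Payload 14.9 kg.
Tool frame: the origin (TCP) lies midway between the tips of the shut fingers; the grasp point (between the pads) lies 19 mm behind it; z points along the fingers, y is the line along which they close (so a half turn about z gives the same grasp; the last joint's range is limited). The gripper opens to 91 mm and grips with 3 to 60 N. Pads are 32 mm wide; open, the fingers measure 118 mm over their backs; the gripper's body (76 mm by 178 mm) begins 60 mm behind the grasp point.
Start: joints at [-1.344, 0.379, 1.734, -0, 1.028, -0.033], TCP at [0.18, -0.677, 0.214] pointing down, gripper open.
Joint ranges: [-2.77, 2.77], [-0.74, 2.19], [0, 2.66], [-1.06, 4.2], [0.31, 2.87], [-3.08, 3.08]. Speed limits (rad/s): [1.89, 1.89, 2.39, 3.14, 3.14, 3.14].

### API

Orientations are given as a rotation vector (axis times angle).
In Python, from rig import manip gives the robot as it stands.
- The arm moves only by the tool drive_tool, never from a script. Its argument "targets" is a list that holds one entry, the list of rows, each a list of 4 numbers: the shift along the tool's x, y, z in m, then the turn about the tool's z in degrees. In form: [[[dx, dy, dz, yaw], ...]]. A call has 1 to 8 rows; each row shifts and turns the commanded pose from where the row before left it, along the tool's axes as they then stand; what a row does not reach is not made up. A row lasts 1/8 s, in which the tool goes at most 62.5 mm and 10.7 degrees, less where a joint would pass 70% of its speed; a pose out of reach is approached as far as the arm can. A call is refused whole if a number of a shift passes 0.0625 or a number of a turn 10.7, either way. A call with a gripper value outside its range is refused whole. "claw" is the opening, from 0 (shut) to 1 (fully open), set as the call begins (left out, the last holds). The fingers move at their own pace and stop on an object; "squeeze" is the grip in N (left out, the last holds). Time passes only in rows, so rows that do not move let the fingers close. It gives the time, the measured TCP pose, the force, the opening and the grip force at its end, in the units of the state.
- manip.state(): the state, without advancing time (a new reading comes with each control period).
- manip.read_camera(name): name is "scene" or "side" or "wrist"; returns a dict with "frame" (480x640x3 uint8, blue, green, red), "mtx" (3x3 intrinsics, pixels), "dist" ([k1, k2, p1, p2, k3] as OpenCV has them; the pictures are not rectified), "eye" and "attitude" of the camera in the world. Camera axes: x right, y up, looking along -z (the intrinsics and any distortion apply to the point x, -y, -z); pixel columns grow to the right and rows downward; lengths in m; the calibration is good to about 2 mm. A picture is of the moment at which its call begins. There is no depth.
- manip.sign_off(): hands the job in; it is judged then, once.
The state is a dict: "time_s": time; "joint_positions": joint angles; "joint_velocities": joint speeds; "tau": joint torques, N m; "eef_pos": TCP position; "tool_rot": TCP orientation; "force": force on the tool from outside, world axes, zero at the start; "moment": the same for the moment, N m; "opening": opening from 0.0 (shut) to 1.0 (fully open); "gripper_force": force on a finger pad.
Only numpy, scipy, OpenCV 4.12 (cv2) and the standard library are available. Lean on these libraries where they do the work, as an engineer would, in place of code of your own. Each camera call takes 0.05 s, during which the arm holds its last target. There are 200 camera calls.

## Working session

There is one attempt and no reset: what is moved stays moved. The work goes in short steps, Python scripts to look and compute and a tool call to move; the robot and the scene stay as the last step left them, time stands still between calls to the robot, and variables do not carry over. Pictures are saved under pics/ and viewed, at most 10 in all, crops included, and the job is handed in when it is done.

Besides the shell and the picture viewer there is one more tool, called after ">>>" by a JSON object that holds its "fn" and its "kwargs", one argument or row to a line. drive_tool: Moves the arm, as the interface text tells. Its arguments: {"type":"object","properties":{"targets":{"type":"array"},"claw":{"type":"number"},"squeeze":{"type":"number"}},"required":["targets"]}

```bash
mkdir -p pics; cat > h.py <<'E'
import numpy as np,cv2
from scipy.spatial.transform import Rotation as R
from rig import manip
def cam(n):
    d=manip.read_camera(n); return d
def rot(a):
    a=np.array(a,float); return a if a.shape==(3,3) else (R.from_rotvec(a).as_matrix() if a.size==3 else R.from_quat(a).as_matrix())
def ray(d,px):
    u=cv2.undistortPoints(np.array([[px]],float),np.array(d['mtx'],float),np.array(d['dist'],float))[0,0]
    return np.array(d['eye']),rot(d['attitude'])@np.array([u[0],-u[1],-1.])
def atz(d,px,z):
    e,v=ray(d,px); return e+v*(z-e[2])/v[2]
def proj(d,P):
    p=(np.atleast_2d(P)-np.array(d['eye']))@rot(d['attitude']); p=p*[1,-1,-1]
    return cv2.projectPoints(p,np.zeros(3),np.zeros(3),np.array(d['mtx'],float),np.array(d['dist'],float))[0][:,0]
E
python3 - <<'E'
from h import *
import pickle
for n in ('scene','side','wrist'):
    d=cam(n); pickle.dump(d,open(n+'.pkl','wb')); cv2.imwrite(f'pics/{n}0.png',d['frame']); print(n,d['eye'],d['attitude'],d['mtx'])
print(manip.state())
E
```

```text
scene [1.5546148  0.04887879 0.72607809] [0.78339183 0.74735887 1.38947777] [[467.02623879   0.         325.44467794]
 [  0.         467.02623879 243.48782382]
 [  0.           0.           1.        ]]
side [0.12698218 0.92798677 0.8764977 ] [ 0.29064373 -1.14582363 -2.45865018] [[463.43339811   0.         318.09624248]
 [  0.         463.43339811 238.78687081]
 [  0.           0.           1.        ]]
wrist [ 0.24932463 -0.65726284  0.38532062] [-0.21981584  0.17063303 -1.30302231] [[381.44277809   0.         332.90690321]
 [  0.         381.44277809 234.85580105]
 [  0.           0.           1.        ]]
{'time_s': 0.15, 'joint_positions': array([-1.34430493e+00,  3.79303519e-01,  1.73462997e+00,  8.60031163e-07,
        1.02850054e+00, -3.33202050e-02]), 'joint_velocities': array([-5.20119281e-04, -3.18106654e-03, -5.22708289e-04, -9.82195135e-04,
        7.66138640e-05,  9.27879996e-04]), 'tau': array([-1.81004874e-03, -7.64105487e+01, -4.34654689e+01,  6.49516261e-02,
        4.09300451e-02, -6.52069775e-05]), 'eef_pos': array([ 0.17974385, -0.67622505,  0.21343641]), 'tool_rot': array([-3.11429154e+00, -4.06855051e-01,  1.26265582e-04]), 'force': array([-0.6920155 ,  0.59727259,  0.23818806]), 'moment': array([ 0.00609651, -0.0168831 ,  0.00277865]), 'gripper_force': 0.0, 'opening': 1.0020077185232943}
```

View pics/scene0.png

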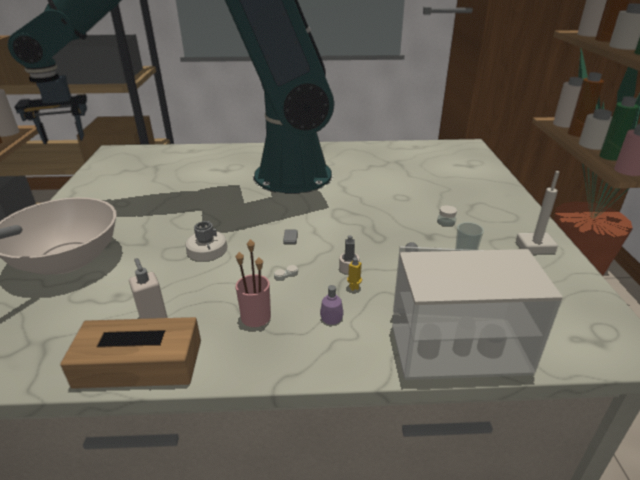

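View pics/side0.png

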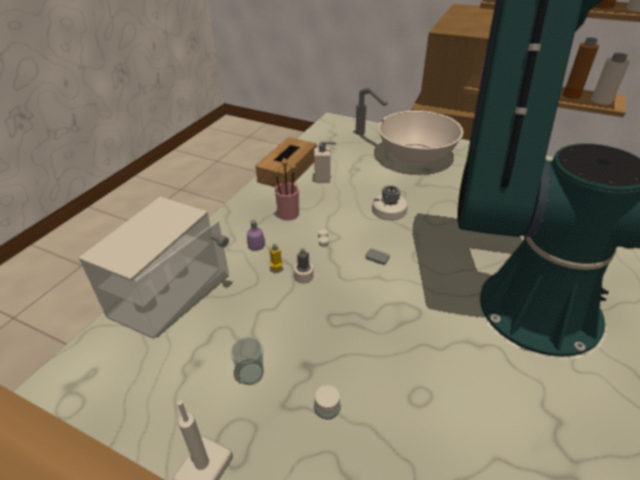

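The scene view shows the station at about (206,244) with its neck top near (204,228). The parking ring is at (348,265) with the spindle tip at (349,238), and the yellow decoy is at (354,275). In the side view the station is at (390,205), the ring at (303,272), the tip at (303,252) and the decoy at (276,258).

```bash
python3 - <<'E'
from h import *
import pickle
s=pickle.load(open('scene.pkl','rb'));d=pickle.load(open('side.pkl','rb'))
f=lambda c,p,z:print(c,z,atz(s if c=='scene' else d,p,z).round(4))
f('scene',(207,241),.035);f('side',(390,203),.035)
f('scene',(204,226),.082);f('side',(391,189),.082)
f('scene',(349,238),.099);f('side',(304,250),.099)
f('scene',(354,262),.09);f('side',(276,246),.09)
f('scene',(290,237),.01);f('side',(377,257),.01)
f('scene',(286,272),.01);f('side',(323,238),.01)
f('scene',(332,290),.088);f('side',(254,225),.088)
A=cv2.resize(s['frame'][205:270,175:245],None,fx=5.7,fy=5.7,interpolation=3)
B=cv2.resize(s['frame'][225:300,310:380],None,fx=5.7,fy=5.7,interpolation=3)[:370]
cv2.imwrite('pics/crop1.png',np.hstack([A[:370],B]))
E
```

```text
scene 0.035 [ 0.4814 -0.2228  0.035 ]
side 0.035 [ 0.4666 -0.2207  0.035 ]
scene 0.082 [ 0.4805 -0.2244  0.082 ]
side 0.082 [ 0.47   -0.2274  0.082 ]
scene 0.099 [0.5828 0.1524 0.099 ]
side 0.099 [0.5677 0.1548 0.099 ]
scene 0.09 [0.6726 0.1564 0.09  ]
side 0.09 [0.6461 0.1635 0.09  ]
scene 0.01 [ 4.321e-01 -2.000e-04  1.000e-02]
side 0.01 [0.4212 0.0046 0.01  ]
scene 0.01 [ 0.5975 -0.0074  0.01  ]
side 0.01 [ 0.593  -0.0048  0.01  ]
scene 0.088 [0.7708 0.0994 0.088 ]
side 0.088 [0.7478 0.111  0.088 ]
```

View pics/crop1.png

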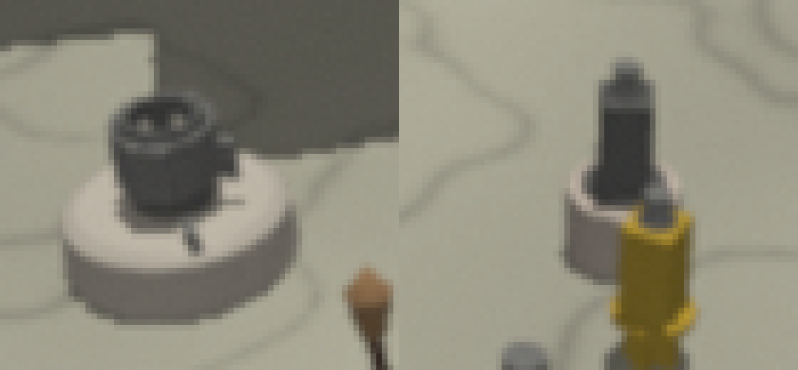

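```bash
cat >> h.py <<'E'
def go(P,yaw_axis=None):
    s=manip.state(); M=R.from_rotvec(s['tool_rot']).as_matrix()
    print('t',round(s['time_s'],2),'tcp',s['eef_pos'].round(4),'xt',M[:,0].round(3),'yt',M[:,1].round(3),'zt',M[:,2].round(3),'j6',s['joint_positions'][5].round(3),'F',s['force'].round(2),'open',round(s['opening'],3),'gf',round(s['gripper_force'],2))
    if P is not None: print('delta tool',(M.T@(np.array(P)-s['eef_pos'])).round(4))
E
python3 - <<'E'
from h import *
import pickle
w=pickle.load(open('wrist.pkl','rb'));s=manip.state()
M=R.from_rotvec(s['tool_rot']).as_matrix()
print('eye in tool',M.T@(w['eye']-s['eef_pos']),'\nview dir tool',M.T@rot(w['attitude'])@[0,0,-1],'up tool',M.T@rot(w['attitude'])@[0,1,0])
go((.475,-.225,.28))
d=pickle.load(open('side.pkl','rb'));c=pickle.load(open('scene.pkl','rb'))
print(atz(d,(365,130),0),atz(d,(420,165),0),atz(c,(60,265),0),atz(d,(322,180),0))
E
```

```text
eye in tool [ 0.07212185 -0.00059518 -0.1718817 ] 
view dir tool [-2.56004856e-01 -3.40495490e-04  9.66675436e-01] up tool [ 9.66675495e-01 -1.25047740e-04  2.56004828e-01]
t 0.15 tcp [ 0.1797 -0.6762  0.2134] xt [0.966 0.257 0.   ] yt [ 0.257 -0.966 -0.001] zt [-0.     0.001 -1.   ] j6 -0.033 F [-0.69  0.6   0.24] open 1.002 gf 0.0
delta tool [ 0.4013 -0.3603 -0.0662]
[ 0.74782822 -0.70952366  0.        ] [ 0.46387217 -0.53795493  0.        ] [ 0.52679251 -0.60569614  0.        ] [ 0.7406907  -0.29764169  0.        ]
```

The left crop shows the locked rib at about (190,237), towards the camera, and the pointer at (228,165). The right crop shows the spindle in its ring with the decoy in front.

>>> {"fn": "drive_tool", "kwargs": {
  "targets": [
    [[0, 0, -0.06, 0], [0.02, -0.02, -0.04, 0], [0.05, -0.035, 0, -5], [0.05, -0.035, 0, -5], [0.05, -0.035, 0, 0], [0.05, -0.035, 0, 0], [0.05, -0.035, 0, 0], [0, 0, 0, 0]]
  ]
}}

```text
time_s: 1.15
eef_pos: [0.3616, -0.3943, 0.3139]
tool_rot: [-3.066, -0.683, -0.0]
force: [0.2, -0.6, 0.0]
opening: 0.995
gripper_force: 0.0
```

```bash
python3 -c "
from h import *
go((.475,-.225,.28))"
```

```text
t 1.15 tcp [ 0.3616 -0.3943  0.3139] xt [0.906 0.424 0.   ] yt [ 0.424 -0.906 -0.   ] zt [ 0.  0. -1.] j6 0.26 F [ 0.16 -0.65  0.02] open 0.995 gf 0.0
delta tool [ 0.1745 -0.1052  0.034 ]
```

>>> {"fn": "drive_tool", "kwargs": {
  "targets": [
    [[0.045, -0.027, 0.01, 0], [0.045, -0.027, 0.01, 0], [0.045, -0.027, 0.01, 0], [0.035, -0.025, 0.004, 0], [0, 0, 0, 0]]
  ]
}}

```text
time_s: 1.78
eef_pos: [0.4706, -0.2282, 0.2795]
tool_rot: [-3.066, -0.68, 0.001]
force: [-0.3, -0.9, -0.5]
opening: 1.003
gripper_force: 0.0
```

```bash
python3 - <<'E'
from h import *
import pickle
go((.475,-.225,.28))
d=cam('wrist');pickle.dump(d,open('w1.pkl','wb'))
c=proj(d,[[.475,-.225,.05]])[0].astype(int);print(c)
x,y=max(c[0]-133,0),max(c[1]-100,0)
cv2.imwrite('pics/w1.png',cv2.resize(d['frame'][y:y+200,x:x+266],None,fx=3,fy=3,interpolation=3));print(x,y)
E
```

```text
t 1.77 tcp [ 0.4706 -0.2282  0.2795] xt [ 0.906  0.423 -0.   ] yt [ 0.423 -0.906 -0.001] zt [-0.001  0.    -1.   ] j6 0.638 F [-0.27 -0.87 -0.53] open 1.003 gf 0.0
delta tool [ 0.0053 -0.001  -0.0005]
[332 198]
199 98
```

View pics/w1.png

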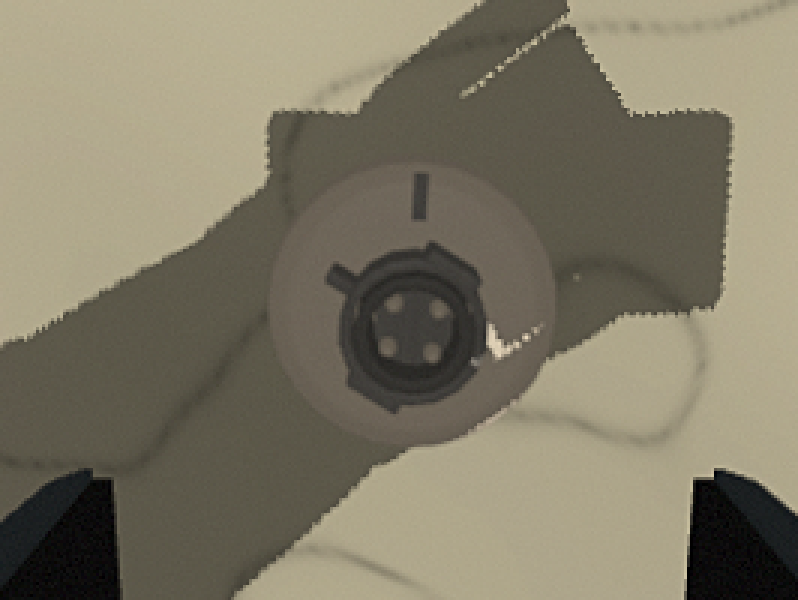

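The wrist view shows, in crop pixels, the rib from (419,219) to (421,174), the pointer tip at (333,274), the wings at upper right and lower left, and the posts at (393,304), (439,309), (432,352) and (388,346).

```bash
python3 - <<'E'
from h import *
import pickle
d=pickle.load(open('w1.pkl','rb'))
g=lambda p,z:atz(d,(199+p[0]/3,98+p[1]/3),z)
dg=lambda v:np.degrees(np.arctan2(v[1],v[0])).round(1)
H=[g((412+143*np.cos(a),303+143*np.sin(a)),.035) for a in np.linspace(0,6,12)]
print('housing c',np.mean(H,0).round(4),np.linalg.norm(H-np.mean(H,0),axis=1).mean())
P=[g(p,.074) for p in((393,304),(439,309),(432,352),(388,346))];hc=np.mean(P,0)
print('hub c',hc.round(4),[ (np.linalg.norm((p-hc)[:2]).round(4),dg(p-hc)) for p in P])
c=(hc+np.mean(H,0))/2
ri,ro=g((419,219),.043),g((421,174),.043)
print('rib',dg(ro-ri),dg(ri-c),dg(ro-c),np.linalg.norm((ro-c)[:2]),np.linalg.norm((ri-c)[:2]))
t=g((333,274),.075);print('ptr',dg(t-c),np.linalg.norm((t-c)[:2]))
W=[g(p,.078) for p in((431,245),(478,281),(397,410),(350,381))]
print('wing',(np.mean(W,0)).round(4),dg(W[1]-W[0]),dg(W[2]-W[3]),np.linalg.norm(W[1]-W[0]))
E
```

```text
housing c [ 0.4748 -0.2319  0.035 ] 0.052803220292597874
hub c [ 0.4727 -0.2306  0.074 ] [(np.float64(0.0105), np.float64(64.7)), (np.float64(0.0108), np.float64(-28.5)), (np.float64(0.0105), np.float64(-117.1)), (np.float64(0.0104), np.float64(151.5))]
rib 22.7 22.8 22.7 0.04829179845569817 0.03259217911281095
ptr 82.5 0.03261525082904571
wing [ 0.4727 -0.2307  0.078 ] -102.2 -97.5 0.01945802626060274
```

>>> {"fn": "drive_tool", "kwargs": {
  "targets": [
    [[0.001, 0.0035, 0, -9.2], [0, 0, 0.01, -9.2], [0, 0, 0.03, -9.2], [0, 0, 0.03, -9.2], [0, 0, 0.03, -9.2], [0, 0, 0.03, -9.2], [0, 0, 0.03, 0], [0, 0, 0, 0]]
  ],
  "claw": 1.0,
  "squeeze": 20
}}

```text
time_s: 2.82
eef_pos: [0.4708, -0.2328, 0.1184]
tool_rot: [-2.404, -2.017, 0.002]
force: [-0.3, 0.1, 0.3]
opening: 1.002
gripper_force: 0.0
```

```bash
python3 -c "
from h import *
go((.473,-.231,.048))"
```

```text
t 2.83 tcp [ 0.4708 -0.2328  0.1184] xt [0.174 0.985 0.001] yt [ 0.985 -0.174 -0.003] zt [-0.003  0.002 -1.   ] j6 -0.329 F [-0.26  0.08  0.29] open 1.002 gf 0.0
delta tool [0.0021 0.0021 0.0704]
```

>>> {"fn": "drive_tool", "kwargs": {
  "targets": [
    [[0.002, 0.002, 0.025, 0], [0, 0, 0.025, 0], [0, 0, 0.02, 0], [0, 0, 0, 0]]
  ]
}}

```text
time_s: 3.32
eef_pos: [0.4744, -0.2312, 0.0502]
tool_rot: [-2.405, -2.02, 0.001]
force: [-0.5, -1.2, 0.0]
opening: 0.999
gripper_force: 0.0
```

>>> {"fn": "drive_tool", "kwargs": {
  "targets": [
    [[0, 0, 0, 0], [0, 0, 0, 0], [0, 0, 0, 0], [0, 0, 0, 0]]
  ],
  "claw": 0.4,
  "squeeze": 20
}}

```text
time_s: 3.82
eef_pos: [0.4725, -0.2295, 0.0497]
tool_rot: [-2.401, -2.018, 0.004]
force: [-25.7, 7.6, 20.9]
opening: 0.593
gripper_force: 13.3
```

>>> {"fn": "drive_tool", "kwargs": {
  "targets": [
    [[0, -0.0015, 0, 0], [0, 0, 0, 9.5], [0, 0, 0, 9.5], [0, 0, 0, 9.5], [0, 0, 0, 9.5], [0, 0, 0, 9.5], [0, 0, 0, 9.5], [0, 0, 0, 0]]
  ]
}}

```text
time_s: 4.82
eef_pos: [0.4733, -0.2304, 0.0498]
tool_rot: [3.078, 0.63, 0.0]
force: [4.9, -3.6, -9.3]
opening: 0.591
gripper_force: 20.0
```

```bash
python3 -c "
from h import *
go((.473,-.231,.048));print(manip.state()['moment'])"
```

```text
t 4.83 tcp [ 0.4733 -0.2304  0.0498] xt [0.92  0.393 0.   ] yt [ 0.393 -0.92   0.   ] zt [ 0. -0. -1.] j6 0.67 F [ 4.9  -3.64 -9.32] open 0.591 gf 19.95
delta tool [-0.0005  0.0005  0.0018]
[-0.01506746 -0.56301423 -0.01280914]
```

>>> {"fn": "drive_tool", "kwargs": {
  "targets": [
    [[0, 0, 0, 0], [0, 0, 0, 0], [0, 0, -0.04, 0], [0, 0, -0.06, 0], [0, 0, -0.06, 0], [0, 0, -0.06, 0], [0, 0, 0, 0]]
  ],
  "claw": 1.0
}}

```text
time_s: 5.7
eef_pos: [0.4751, -0.2313, 0.275]
tool_rot: [3.073, 0.63, 0.01]
force: [-0.5, 0.9, 0.5]
opening: 0.998
gripper_force: 0.0
```

```bash
python3 - <<'E'
from h import *
import pickle
go((.575,.153,.28))
d=cam('wrist');pickle.dump(d,open('w2.pkl','wb'))
c=proj(d,[[.4733,-.2304,.06]])[0].astype(int)
x,y=max(c[0]-80,0),max(c[1]-60,0)
cv2.imwrite('pics/w2.png',cv2.resize(d['frame'][y:y+120,x:x+160],None,fx=5,fy=5,interpolation=3));print(x,y)
E
```

```text
t 5.7 tcp [ 0.4751 -0.2313  0.275 ] xt [0.919 0.394 0.005] yt [ 0.394 -0.919  0.006] zt [ 0.007 -0.004 -1.   ] j6 0.669 F [-0.52  0.94  0.49] open 0.998 gf 0.0
delta tool [ 0.2431 -0.3139 -0.0058]
250 148
```

View pics/w2.png

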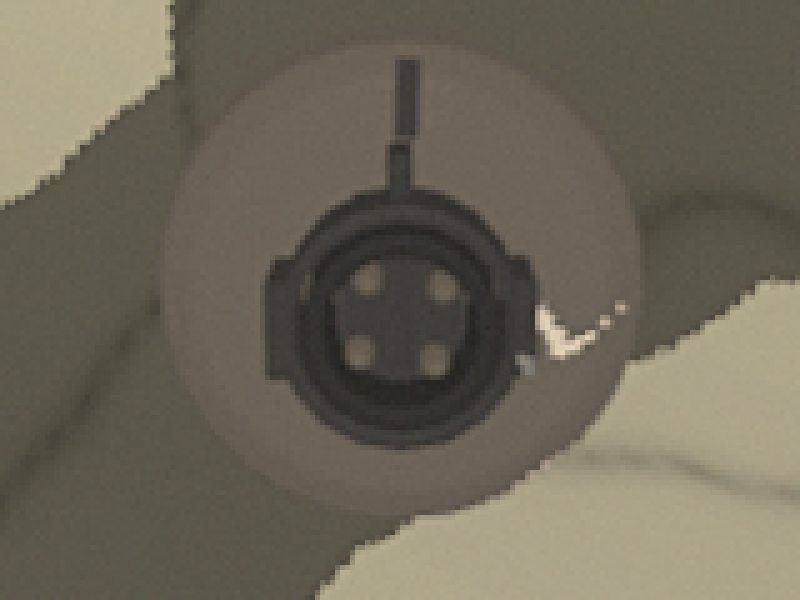

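The pointer, at about (400,145), now lines up with the rib at (407,97). The posts are at (368,281), (443,287), (433,361) and (358,353).

```bash
python3 - <<'E'
from h import *
import pickle
d=pickle.load(open('w2.pkl','rb'))
g=lambda p,z:atz(d,(250+p[0]/5,148+p[1]/5),z)
dg=lambda v:np.degrees(np.arctan2(v[1],v[0])).round(1)
P=[g(p,.074) for p in((368,281),(443,287),(433,361),(358,353))];hc=np.mean(P,0)
print('hub c',hc.round(4),[ (np.linalg.norm((p-hc)[:2]).round(4),dg(p-hc)) for p in P])
c=np.array([.4733,-.2306,0])
print('rib',dg(g((406,135),.043)-hc),dg(g((408,60),.043)-hc),'ptr',dg(g((400,146),.075)-hc))
E
```

```text
hub c [ 0.4723 -0.2301  0.074 ] [(np.float64(0.0103), np.float64(61.9)), (np.float64(0.0108), np.float64(-28.0)), (np.float64(0.0105), np.float64(-118.5)), (np.float64(0.0108), np.float64(150.8))]
rib 21.2 21.3 ptr 23.2
```

>>> {"fn": "drive_tool", "kwargs": {
  "targets": [
    [[0.03, -0.039, 0, 0], [0.035, -0.045, 0, 0], [0.035, -0.045, 0, 0], [0.035, -0.045, 0, 0], [0.035, -0.045, 0, 0], [0.035, -0.045, 0, 0], [0.035, -0.045, 0, 0], [0, 0, 0, 0]]
  ]
}}

```text
time_s: 6.75
eef_pos: [0.5724, 0.1509, 0.2681]
tool_rot: [-3.076, -0.635, 0.004]
force: [-0.7, 0.7, -0.3]
opening: 1.001
gripper_force: 0.0
```

```bash
python3 - <<'E'
from h import *
import pickle
go((.575,.153,.28))
d=cam('wrist');pickle.dump(d,open('w3.pkl','wb'))
c=proj(d,[[.575,.153,.09]])[0].astype(int)
x,y=max(c[0]-80,0),max(c[1]-60,0)
cv2.imwrite('pics/w3.png',cv2.resize(d['frame'][y:y+120,x:x+160],None,fx=5,fy=5,interpolation=3));print(x,y)
E
```

```text
t 6.75 tcp [0.5724 0.1509 0.2681] xt [ 0.918  0.396 -0.002] yt [ 0.396 -0.918 -0.001] zt [-0.002 -0.    -1.   ] j6 1.382 F [-0.68  0.66 -0.33] open 1.001 gf 0.0
delta tool [ 0.0032 -0.0009 -0.0119]
252 149
```

View pics/w3.png

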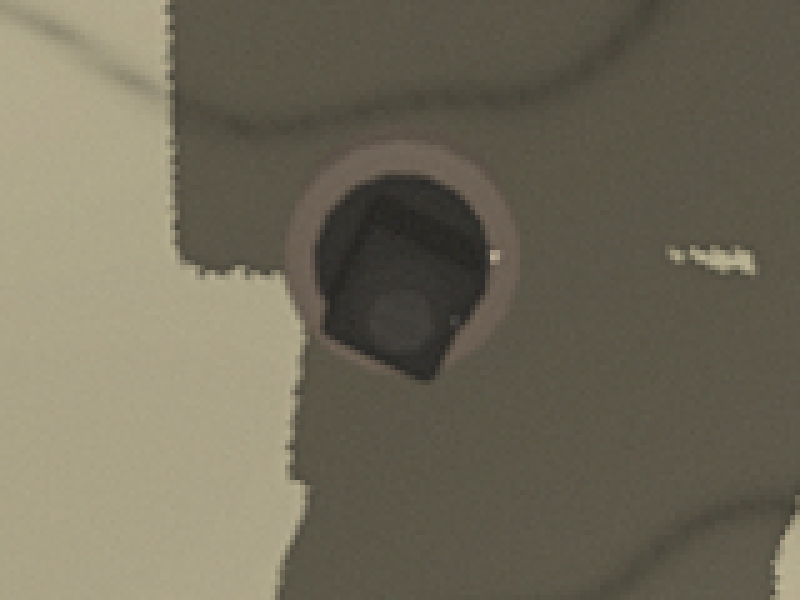

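The block's near top edge runs from (323,330) to (430,381). The tip circle is centred at (402,321) and the flange at (404,257).

```bash
python3 - <<'E'
from h import *
import pickle
d=pickle.load(open('w3.pkl','rb'))
g=lambda p,z:atz(d,(252+p[0]/5,149+p[1]/5),z)
dg=lambda v:np.degrees(np.arctan2(v[1],v[0])).round(1)
print('tip',g((402,321),.099).round(4),'flange',g((404,260),.039).round(4),'ring',g((403,253),.035).round(4))
a,b=g((324,330),.085),g((430,381),.085);print(dg(b-a),np.linalg.norm(b-a))
e=g((482,296),.085);print(dg(e-b),np.linalg.norm(e-b))
f=(a+e)/2;print('blk centre',f.round(4),manip.state()['joint_positions'].round(3))
M=R.from_rotvec(manip.state()['tool_rot']).as_matrix();print('tool x',dg(M[:,0]))
E
```

```text
tip [0.5737 0.1527 0.099 ] flange [0.5746 0.1528 0.039 ] ring [0.5752 0.1533 0.035 ]
-92.9 0.022503002216415637
-7.3 0.01921156464144406
blk centre [0.5725 0.1521 0.085 ] [ 0.216  0.148  1.923 -0.     1.073  1.38 ]
tool x 23.3
```

>>> {"fn": "drive_tool", "kwargs": {
  "targets": [
    [[0.002, -0.001, 0, 9], [0, 0, 0.03, 9], [0, 0, 0.04, 9], [0, 0, 0.04, 0], [0, 0, 0.03, 0], [0, 0, 0.02, 0], [0, 0, 0, 0]]
  ],
  "claw": 1.0,
  "squeeze": 35
}}

```text
time_s: 7.68
eef_pos: [0.5732, 0.149, 0.1086]
tool_rot: [3.139, -0.108, -0.004]
force: [-0.5, 0.4, 0.1]
opening: 0.997
gripper_force: 0.0
```

```bash
python3 -c "
from h import *
go((.574,.1527,.047))"
```

```text
t 7.67 tcp [0.5732 0.149  0.1086] xt [ 0.998 -0.069 -0.003] yt [-0.069 -0.998  0.001] zt [-0.003 -0.001 -1.   ] j6 1.854 F [-0.45  0.43  0.06] open 0.997 gf 0.0
delta tool [ 0.0007 -0.0038  0.0616]
```

>>> {"fn": "drive_tool", "kwargs": {
  "targets": [
    [[0.0007, -0.0035, 0.02, 0], [0, 0, 0.02, 0], [0, 0, 0.021, 0], [0, 0, 0, 0]]
  ]
}}

```text
time_s: 8.18
eef_pos: [0.5739, 0.153, 0.0469]
tool_rot: [3.139, -0.107, -0.005]
force: [-0.2, 0.2, 0.1]
opening: 1.0
gripper_force: 0.0
```

>>> {"fn": "drive_tool", "kwargs": {
  "targets": [
    [[0, 0, 0, 0], [0, 0, 0, 0], [0, 0, 0, 0], [0, 0, 0, 0], [0, 0, 0, 0]]
  ],
  "claw": 0.0,
  "squeeze": 35
}}

```text
time_s: 8.8
eef_pos: [0.5752, 0.1532, 0.0491]
tool_rot: [-3.14, 0.107, -0.0]
force: [0.2, -0.5, 0.7]
opening: 0.483
gripper_force: 0.0
```

```bash
python3 -c "
from h import *
go((.574,.1527,.047))"
```

```text
t 8.8 tcp [0.5752 0.1532 0.0491] xt [ 0.998 -0.068  0.   ] yt [-0.068 -0.998 -0.   ] zt [ 0.  0. -1.] j6 1.86 F [ 0.22 -0.48  0.68] open 0.483 gf 0.0
delta tool [-0.0012  0.0006  0.0021]
```

>>> {"fn": "drive_tool", "kwargs": {
  "targets": [
    [[0, 0, 0, 0], [0, 0, 0, 0], [0, 0, 0, 0], [0, 0, 0, 0]]
  ]
}}

```text
time_s: 9.3
eef_pos: [0.5752, 0.1532, 0.0489]
tool_rot: [-3.14, 0.107, -0.0]
force: [-0.6, -0.3, -0.7]
opening: 0.257
gripper_force: 35.0
```

>>> {"fn": "drive_tool", "kwargs": {
  "targets": [
    [[0, 0, 0, 0], [0, 0, -0.01, 0], [0, 0, -0.03, 0], [0, 0, -0.05, 0], [0, 0, -0.05, 0], [0, 0, -0.04, 0], [0, 0, 0, 0]]
  ]
}}

```text
time_s: 10.18
eef_pos: [0.5767, 0.1536, 0.2328]
tool_rot: [-3.138, 0.107, -0.009]
force: [-0.3, 1.0, -2.1]
opening: 0.263
gripper_force: 35.0
```

```bash
python3 -c "
from h import *
go((.4733,-.2304,.22))"
```

```text
t 10.18 tcp [0.5767 0.1536 0.2328] xt [ 0.998 -0.068  0.006] yt [-0.068 -0.998 -0.002] zt [ 0.006  0.001 -1.   ] j6 1.86 F [-0.32  0.98 -2.13] open 0.263 gf 35.0
delta tool [-0.077   0.3902  0.0117]
```

>>> {"fn": "drive_tool", "kwargs": {
  "targets": [
    [[-0.01, 0.045, 0, 0], [-0.01, 0.05, 0, 0], [-0.01, 0.05, 0, 0], [-0.01, 0.05, 0, 0], [-0.01, 0.05, 0, 0], [-0.01, 0.05, 0, 0], [-0.01, 0.05, 0, 0], [-0.007, 0.045, 0, 0]]
  ]
}}

```text
time_s: 11.18
eef_pos: [0.4704, -0.2319, 0.2282]
tool_rot: [-3.139, 0.108, 0.002]
force: [1.0, 0.5, -0.9]
opening: 0.261
gripper_force: 35.0
```

>>> {"fn": "drive_tool", "kwargs": {
  "targets": [
    [[0, 0, 0, -7], [0, 0, 0.02, -7], [0, 0, 0.02, -7], [0, 0, 0.02, 0], [0, 0, 0, 0]]
  ]
}}

```text
time_s: 11.8
eef_pos: [0.4704, -0.2299, 0.1671]
tool_rot: [-3.104, -0.466, 0.005]
force: [0.2, 0.1, -1.2]
opening: 0.26
gripper_force: 35.0
```

```bash
python3 - <<'E'
from h import *
import pickle
go((.4733,-.2304,.13))
d=cam('wrist');pickle.dump(d,open('w4.pkl','wb'))
e=cam('scene');s2=cam('side');pickle.dump((e,s2),open('es.pkl','wb'))
A=cv2.resize(d['frame'],(400,300),interpolation=cv2.INTER_AREA)
def cr(f,c,h=28):
    x,y=c.astype(int);print(x-h,y-h); return cv2.resize(f[y-h:y+h,x-h:x+h],(400,400),interpolation=3)
P=[.4733,-.2304,.10]
cv2.imwrite('pics/w4.png',np.hstack([cr(e['frame'],proj(e,P)[0]),cr(s2['frame'],proj(s2,P)[0])]))
cv2.imwrite('pics/w4b.png',d['frame'])
E
```

```text
t 11.8 tcp [ 0.4704 -0.2299  0.1671] xt [ 0.956  0.294 -0.003] yt [ 0.294 -0.956 -0.003] zt [-0.003  0.002 -1.   ] j6 0.774 F [ 0.21  0.07 -1.24] open 0.26 gf 35.0
delta tool [0.0028 0.0015 0.0371]
173 190
362 155
```

View pics/w4b.png

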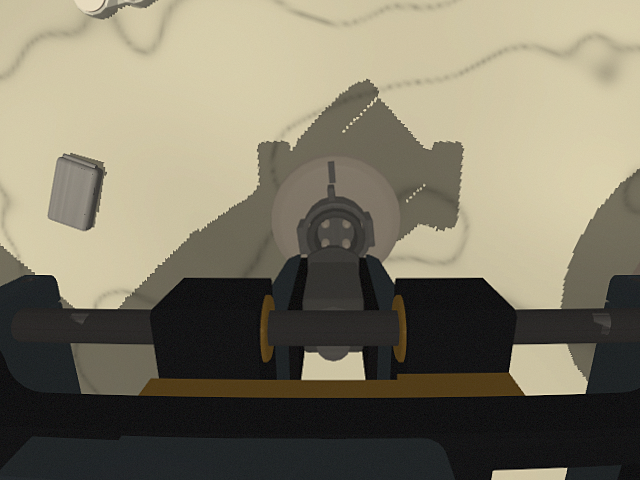

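The wrist view shows the spindle held at (333,250–350) in front of the neck, with the hub posts visible at (333,233). I'll overlay the predicted outline to find the in-hand offset.

```bash
python3 - <<'E'
from h import *
import pickle
d=pickle.load(open('w4.pkl','rb'));s=manip.state();M=R.from_rotvec(s['tool_rot']).as_matrix()
print(s['eef_pos'])
a=np.linspace(0,2*np.pi,120)
x0,y0=280,220;k=5
img=cv2.resize(d['frame'][y0:y0+120,x0:x0+110],None,fx=k,fy=k,interpolation=3)
img=cv2.convertScaleAbs(img,alpha=1.8)
left=img.copy()
def dr(r,h,col,o=0):
    P=np.c_[r*np.cos(a)+o,r*np.sin(a),np.full(120,.038-h)]@M.T+s['eef_pos']
    q=((proj(d,P)-[x0,y0])*k+k/2).astype(int)
    cv2.polylines(img,[q],1,col,1)
dr(.019,.028,(0,255,0)); dr(.019,.024,(0,200,0)); dr(.009,.088,(0,0,255))
q=np.array([[.012,.012],[-.012,.012],[-.012,-.012],[.012,-.012]])
for h in(.074,):
    P=np.c_[q,np.full(4,.038-h)]@M.T+s['eef_pos'];cv2.polylines(img,[((proj(d,P)-[x0,y0])*k+k/2).astype(int)],1,(255,255,0),1)
cv2.imwrite('pics/w5.png',cv2.resize(np.hstack([left,img]),(790,int(600*790/1100)),interpolation=cv2.INTER_AREA))
E
```

```text
[ 0.47187927 -0.23067355  0.16941071]
```

View pics/w5.png

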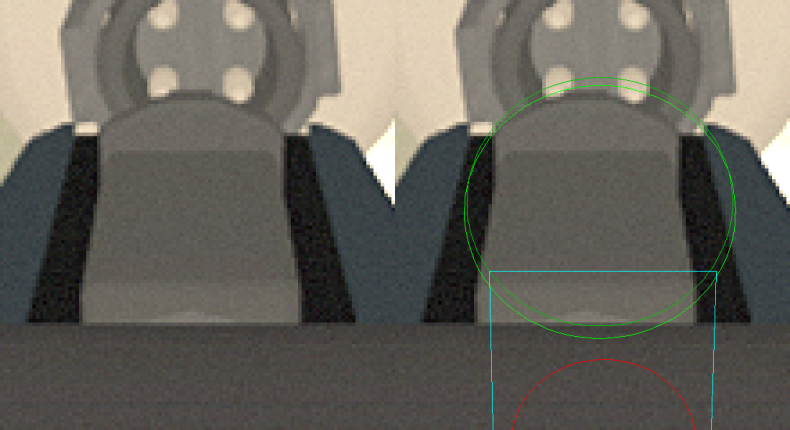

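```bash
python3 - <<'E'
from h import *
import pickle
d=pickle.load(open('w4.pkl','rb'))
M=rot(d['attitude']);k=5*790/1100
# tool frame from camera attitude: tool y ~ cam x up to sign, x_t horizontal of cam up
xt=M[:,1].copy();xt[2]=0;xt/=np.linalg.norm(xt);yt=np.array([xt[1],-xt[0],0])
g=lambda p,z:atz(d,(280+p[0]/k,220+p[1]/k),z)
T=np.array(d['eye'])-.0721*xt; z=d['eye'][2]-.1719; print('tcp by cam',T[:2],z,'heading',np.degrees(np.arctan2(xt[1],xt[0])))
f=z-.038
bl=[g(p,f+.074) for p in((80,283),(300,283))]; b=np.mean(bl,0)-.012*xt
fl=[g((190,91),f+h)-.019*xt for h in(.024,.028)]
P=[g(p,.074) for p in((162,14),(237,14),(162,81),(237,81))];hc=np.mean(P,0)
print('width',np.linalg.norm(bl[0]-bl[1]))
for n,v in(('block',b),('fl24',fl[0]),('fl28',fl[1]),('hub',hc)): print(n,v[:2].round(4),'rel tcp tool',((v-T)@xt).round(4),((v-T)@yt).round(4))
dg=lambda v:np.degrees(np.arctan2(v[1],v[0])).round(1)
print(dg(P[0]-P[2]),dg(P[1]-P[3]),dg(P[0]-P[1])-90,np.linalg.norm(P[0]-P[1]))
go((.4733,-.2304,.13))
E
```

```text
tcp by cam [ 0.47082497 -0.22968708] 0.16697304753835673 heading 17.122583021982823
width 0.023703148328610386
block [ 0.4689 -0.2298] rel tcp tool -0.0019 -0.0005
fl24 [ 0.4686 -0.2298] rel tcp tool -0.0022 -0.0006
fl28 [ 0.4697 -0.2294] rel tcp tool -0.001 -0.0006
hub [ 0.4734 -0.23  ] rel tcp tool 0.0024 0.0011
16.8 17.6 17.099999999999994 0.014900199698128173
t 11.95 tcp [ 0.4719 -0.2307  0.1694] xt [0.956 0.294 0.   ] yt [ 0.294 -0.956  0.   ] zt [ 0. -0. -1.] j6 0.774 F [ 0.2   0.68 -1.07] open 0.262 gf 35.0
delta tool [0.0014 0.0001 0.0394]
```

>>> {"fn": "drive_tool", "kwargs": {
  "targets": [
    [[0.0033, 0.0002, 0.01, 0], [0, 0, 0.02, 0], [0, 0, 0.015, 0], [0, 0, 0, 0], [0, 0, 0, 0]]
  ],
  "squeeze": 40
}}

```text
time_s: 12.58
eef_pos: [0.4752, -0.23, 0.1243]
tool_rot: [3.107, 0.467, 0.0]
force: [-0.3, 0.1, -0.4]
opening: 0.26
gripper_force: 40.0
```

>>> {"fn": "drive_tool", "kwargs": {
  "targets": [
    [[0, 0, 0.005, 0], [0, 0, 0.004, 0], [0, 0, 0.003, 0], [0, 0, 0, 0]]
  ]
}}

```text
time_s: 13.08
eef_pos: [0.4748, -0.2297, 0.1117]
tool_rot: [-3.106, -0.467, 0.0]
force: [0.7, -0.4, -2.9]
opening: 0.26
gripper_force: 40.0
```

```bash
python3 -c "
from h import *
go((.475,-.2300,.0955));print(manip.state()['moment'])"
```

```text
t 13.07 tcp [ 0.4748 -0.2297  0.1117] xt [ 0.956  0.294 -0.   ] yt [ 0.294 -0.956 -0.   ] zt [-0.  0. -1.] j6 0.778 F [ 0.71 -0.44 -2.89] open 0.26 gf 40.0
delta tool [0.0001 0.0003 0.0162]
[ 0.01123364 -0.04211686 -0.02900114]
```

>>> {"fn": "drive_tool", "kwargs": {
  "targets": [
    [[0, 0, 0.003, 0], [0, 0, 0.003, 0], [0, 0, 0, 0]]
  ]
}}

```text
time_s: 13.45
eef_pos: [0.4743, -0.2297, 0.1054]
tool_rot: [-3.106, -0.467, 0.002]
force: [-3.7, -1.0, -3.5]
opening: 0.265
gripper_force: 40.0
```

>>> {"fn": "drive_tool", "kwargs": {
  "targets": [
    [[-0.0007, 0, 0.003, 0], [0, 0, 0.002, 0], [0, 0, 0.002, 0], [0, 0, 0, 0]]
  ]
}}

```text
time_s: 13.95
eef_pos: [0.4742, -0.23, 0.0988]
tool_rot: [-3.107, -0.467, 0.0]
force: [-4.1, -0.7, 0.6]
opening: 0.259
gripper_force: 40.0
```

```bash
python3 -c "
from h import *
go((.4743,-.2297,.0955));print(manip.state()['moment'])"
```

```text
t 13.95 tcp [ 0.4742 -0.23    0.0988] xt [ 0.956  0.294 -0.   ] yt [ 0.294 -0.956 -0.   ] zt [-0.  0. -1.] j6 0.777 F [-4.07 -0.75  0.61] open 0.259 gf 40.0
delta tool [ 0.0002 -0.0003  0.0033]
[-0.23071469  0.84050698 -0.03818182]
```

>>> {"fn": "drive_tool", "kwargs": {
  "targets": [
    [[-0.0005, 0, 0.002, 0], [0, 0, 0.0015, 0], [0, 0, 0, 0], [0, 0, 0, 0]]
  ]
}}

```text
time_s: 14.45
eef_pos: [0.4742, -0.2301, 0.0959]
tool_rot: [3.107, 0.467, 0.001]
force: [-4.3, 3.3, 9.0]
opening: 0.261
gripper_force: 40.0
```

>>> {"fn": "drive_tool", "kwargs": {
  "targets": [
    [[0, 0, 0.001, 0], [0, 0, 0.001, 0], [0, 0, 0, 0], [0, 0, 0, 0]]
  ]
}}

```text
time_s: 14.95
eef_pos: [0.4745, -0.2301, 0.0956]
tool_rot: [-3.106, -0.467, -0.001]
force: [-16.2, 10.2, 45.6]
opening: 0.258
gripper_force: 40.0
```

>>> {"fn": "drive_tool", "kwargs": {
  "targets": [
    [[-0.0003, 0.0003, -0.0006, 0], [0, 0, 0, 0], [0, 0, 0, 0]]
  ]
}}

```text
time_s: 15.32
eef_pos: [0.4744, -0.2302, 0.0956]
tool_rot: [-3.106, -0.466, -0.002]
force: [-9.2, 12.2, 32.8]
opening: 0.258
gripper_force: 40.0
```

```bash
python3 - <<'E'
from h import *
d=cam('wrist');e=cam('side')
go(None)
A=cv2.convertScaleAbs(cv2.resize(d['frame'][170:350,240:430],(400,380),interpolation=3),alpha=1.5)
x,y=proj(e,[.4734,-.23,.085])[0].astype(int)
B=cv2.convertScaleAbs(cv2.resize(e['frame'][y-30:y+30,x-31:x+32],(400,380),interpolation=3),alpha=1.5)
cv2.imwrite('pics/w6.png',np.hstack([A,B]))
E
```

```text
t 15.43 tcp [ 0.4744 -0.2302  0.0956] xt [0.956 0.294 0.001] yt [ 0.294 -0.956 -0.   ] zt [ 0.001  0.001 -1.   ] j6 0.775 F [-9.77 11.91 33.54] open 0.261 gf 40.02
```

View pics/w6.png

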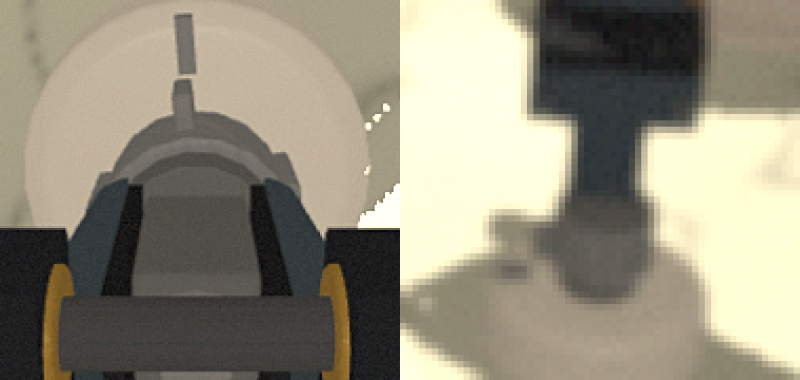

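The flange lies evenly on the rim at about (190,150) in the crop, and the pointer still faces the rib at (185,80). The measured height matches home and the arm presses at about 33 N.

```bash
python3 -c "
from h import *
print(manip.sign_off())"
```

```text
the job is handed in; nothing more can be done
None
```

I turned the collar to its locked mark and pushed the spindle fully home with its splines meshed; the job was handed in at about 15 s, still gripped (40 N) and pressed (about 33 N), but no verdict came back.

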